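Put three dive regulator parts back in their own service trays

TASK

The three parts on the service bench are standing in each other's trays. Using the empty rubber mat as the spare spot to park one of them, rearrange them so that the cylinder valve stands in the middle of the round dish, the regulator first stage in the middle of the square tray, and the pressure gauge in the middle of the large compartment of the divided tray. Set every part down upright rather than dropping it, never tip one over, and leave the bottle, the jar and the beaker where they are.

Things in the scene. Friction and masses are not known exactly. Their poses are not given: they have to be found in the camera images.
- valve: Dive cylinder valve, loose, upright, 0.4-0.65 kg. Foot: black cap, 50 dia x 14 mm; brass stem; steel block from 28 to 84 mm height, 30 mm in x, 34 in y; top stud to 93. Black handwheel (34 dia) out to y = +44 mm, brass outlet (28 dia) out to y = -39, both centred 50 mm up. The flat faces across x are free to grip, about 60 mm up. Origin: centre of the foot's underside; z up.
- first_stage: Regulator first stage, loose, upright, 0.4-0.65 kg. Round steel foot 50 mm dia to 24 mm height, with four small brass ports (to 27 mm from the axis); plain barrel 38 mm dia from 24 to 68 mm; black cap 34 mm dia to 78 mm. Grip the barrel from any side, about 55 mm up. Origin: centre of the underside; z up.
- gauge: Bench pressure gauge, loose, upright, 0.24-0.38 kg. Dark steel foot 50 dia x 14 mm, thin brass stem, upright round dial housing of black rubber, 60 dia x 26 mm thick, centre 59 mm up (top 89), white face to -x. Its thickness lies along x (-13 to +13 mm), centred over the foot: grip across it, about 62 mm up. Origin: centre of the foot's underside; z up.
- dish: White round dish, 82 mm outside and 74 mm inside diameter. Inner floor 4 mm above the underside; rim 14 mm high, 4 mm thick. Fixed. Home of the valve. Origin: centre of its underside; z up.
- square_tray: White square tray with one compartment, 82 mm outside and 74 mm inside along x and y. Inner floor 4 mm above the underside; rim 14 mm high, 4 mm thick. Fixed. Home of the first stage. Origin: centre of its underside; z up.
- divided_tray: White oblong tray, 82 mm along x and 126 mm along y, with a wall across it: a large square compartment (74 mm inside) and, on its +y side, a small one (40 mm along y) holding three black sealing rings. Inner floor 4 mm above the underside; rim 14 mm high, 4 mm thick. Fixed. Home of the gauge, in the large compartment. Origin: underneath the centre of the LARGE compartment; z up. 
- mat: Flat square black rubber mat, 110 x 110 x 4 mm, empty at the start: the spare spot. Fixed. Origin: centre of its underside; its top is 4 mm above.
- bottle: Bystander: loose white plastic bottle with a black cap, 52 mm diameter, 110 mm tall. Origin: centre of its underside.
- jar: Bystander: loose amber glass jar with a steel lid, 56 mm diameter, 45 mm tall. Origin: centre of its underside.
- beaker: Bystander: loose open steel beaker, 56 mm diameter, 50 mm tall. Origin: centre of its underside.
Not all that is in view belongs to the job. What is shaped like the first_stage but blue or purple is not meant.

How it is judged:
By the outcome, as a careful person would: the job done as asked, in the order asked, and still so for the second after the job is handed in, with the robot touching nothing.
It also fails if it takes over 117 s, if anything falls off the work surface, if the arm or the gripper's body presses on something with over 40 N, if the wrist force passes 120 N, or if a joint passes its speed limit or range.

ROBOT

A 6-joint arm with a two-finger parallel gripper is mounted at the origin on the work surface. World frame = base frame: x ahead of the robot, y to its left, z up, the work surface at z = 0. Lengths are in m, angles in rad, forces in N, time in s.
With the tool pointing down it reaches from about 0.35 to 0.85 m from the base axis. Payload 8.1 kg.
Tool frame: the origin (TCP) lies at the very end of the fingers, on their centre line; the grasp point (between the pads) lies 19 mm behind it; z points along the fingers, y is the line along which they close (so a half turn about z gives the same grasp; the last joint's range is limited). The gripper opens to 93 mm and grips with 3 to 60 N. Pads are 15 mm wide; open, the fingers measure 128 mm over their backs; the gripper's body (75 mm by 188 mm) begins 65 mm behind the grasp point.
Start: joints at [-0.085, 0.13, 1.488, -0, 1.523, -0.085], TCP at [0.6, 0, 0.219] pointing down, gripper open.
Joint ranges: [-2.96, 2.96], [-0.89, 2.26], [0.02, 2.5], [-1.34, 4.48], [0, 2.73], [-2.66, 2.66]. Speed limits (rad/s): [2.39, 2.39, 2.79, 3.14, 3.14, 3.14].

INTERFACE

Orientations are given as a rotation vector (axis times angle).
In Python, from plant import monitor, eyes, ticket gives the robot as it stands.
- The arm moves only by the tool arm_command, never from a script. Its argument "deltas" is a list that holds one entry, the list of rows, each a list of 6 numbers: the shift along the world's x, y, z in cm, then the turn, a rotation vector about the world's x, y, z in degrees. In form: [[[tx, ty, tz, rx, ry, rz], ...]]. A call has 1 to 12 rows; each row shifts and turns the commanded pose from where the row before left it; what a row does not reach is not made up. A row lasts 1/12 s, in which the tool goes at most 41.7 mm and 7.16 degrees, less where a joint would pass 70% of its speed; a pose out of reach is approached as far as the arm can. A call is refused whole if a number of a shift passes 4.17 or a number of a turn 7.16, either way. A call with a gripper value outside its range is refused whole. "gripper" is the opening, from -1 (shut) to 1 (fully open), set as the call begins (left out, the last holds). The fingers move at their own pace and stop on an object; "squeeze" is the grip in N (left out, the last holds). Time passes only in rows, so rows that do not move let the fingers close. It gives the time, the measured TCP pose, the force, the opening and the grip force at its end, in the units of the state.
- monitor.read_state(): the state, without advancing time (a new reading comes with each control period).
- eyes.read_camera(name): name is "scene" or "side" or "wrist"; returns the picture (420x560x3 uint8, blue, green, red); there is no depth.
- eyes.camera_model(name): a dict with "fx", "fy", "cx", "cy" (pixels), "rvec" (rotation vector, rad) and "tvec" (3), from world to camera coordinates, as OpenCV has them. Camera axes: x right, y down, z forward; pixel columns grow to the right and rows downward; lengths in m; the calibration is good to about 2 mm. A picture is of the moment at which its call begins: read the wrist's pose just before it. camera_model takes no time and is no camera call; for the wrist camera it gives the pose at the moment of the call.
- ticket.close_job(): hands the job in; it is judged then, once.
The state is a dict: "t": time; "q": joint angles; "dq": joint speeds; "joint_torque": joint torques, N m; "tool_pos": TCP position; "orientation": TCP orientation; "force": force on the tool from outside, world axes, zero at the start; "wrist_torque": the same for the moment, N m; "opening": finger opening in m; "gripper_force": force on a finger pad.
Only numpy, scipy, OpenCV 4.12 (cv2) and the standard library are available. Lean on these libraries where they do the work, as an engineer would, in place of code of your own. Each camera call takes 0.05 s, during which the arm holds its last target. There are 200 camera calls.

## Working session

There is one attempt and no reset: what is moved stays moved. The work goes in short steps, Python scripts to look and compute and a tool call to move; the robot and the scene stay as the last step left them, time stands still between calls to the robot, and variables do not carry over. Pictures are saved under pics/ and viewed, at most 14 in all, crops included, and the job is handed in when it is done.

Besides the shell and the picture viewer there is one more tool, called in YAML: its name, and indented under it one key for each argument. arm_command: Moves the arm, as the interface text tells. Its arguments: {"type":"object","properties":{"deltas":{"type":"array"},"gripper":{"type":"number"},"squeeze":{"type":"number"}},"required":["deltas"]}

```bash
mkdir -p pics; cat > h.py <<'E'
import numpy as np, cv2
from plant import monitor, eyes, ticket
def cam(n):
    m=eyes.camera_model(n); R=cv2.Rodrigues(np.array(m["rvec"],float))[0]
    return m,R,np.array(m["tvec"],float)
def ray(n,u,v,z):
    m,R,t=cam(n); c=-R.T@t; d=R.T@np.array([(u-m["cx"])/m["fx"],(v-m["cy"])/m["fy"],1])
    return c+d*(z-c[2])/d[2]
def proj(n,P):
    m,R,t=cam(n); p=R@np.array(P,float)+t; return m["fx"]*p[0]/p[2]+m["cx"],m["fy"]*p[1]/p[2]+m["cy"]
E
python3 - <<'E'
from h import *
for n in ("scene","side","wrist"):
    im=eyes.read_camera(n); cv2.imwrite(f"pics/{n}0.png",im)
    m,R,t=cam(n); print(n,m["fx"],-R.T@t,R[2])
print(monitor.read_state())
E
```

```text
scene 379.443323700459 [1.07295296 0.49129549 0.62386801] [-0.55499839 -0.50766619 -0.65897787]
side 435.9442346651768 [ 0.35202092 -0.57447462  0.59459947] [ 0.25095469  0.72839522 -0.63754384]
wrist 319.76957248239086 [0.60140225 0.06790493 0.38407821] [-0.00202388 -0.24883676 -0.96854332]
{'t': 0.15, 'q': array([-8.54217600e-02,  1.31010001e-01,  1.48900996e+00, -2.03001167e-05,
        1.52298103e+00, -8.53810136e-02]), 'dq': array([ 0.00149453, -0.00345883, -0.00117173,  0.00022826,  0.00052831,
       -0.00105959]), 'joint_torque': array([ 8.59073725e-05, -5.60473788e+01, -4.92333663e+01,  7.68201635e-02,
        3.05504061e-02, -1.41810942e-04]), 'tool_pos': array([5.99574176e-01, 3.80680490e-05, 2.17825609e-01]), 'orientation': array([-2.22073295e+00, -2.22064466e+00,  1.44900336e-03]), 'force': array([0.27690689, 0.64571565, 0.34220131]), 'wrist_torque': array([ 0.02296943, -0.06672356,  0.0255156 ]), 'gripper_force': 0.0, 'opening': 0.0929271365610867}
```

View pics/scene0.png

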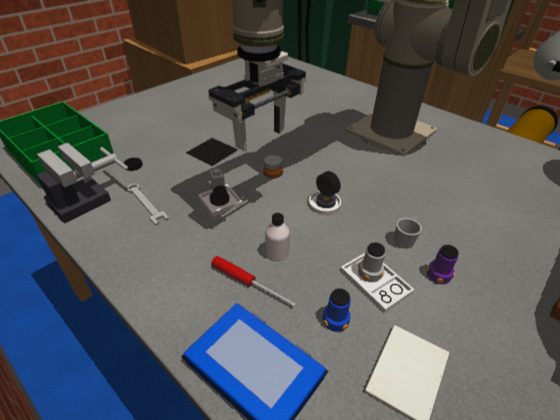

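View pics/side0.png

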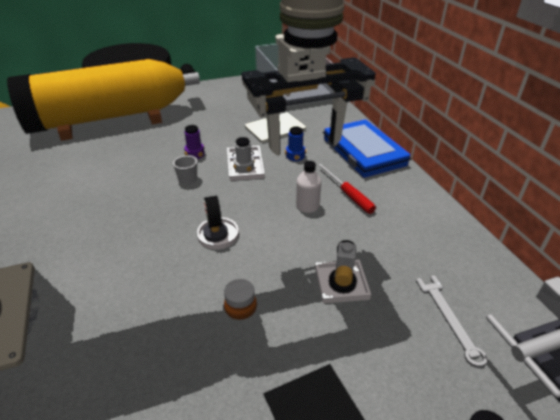

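View pics/wrist0.png

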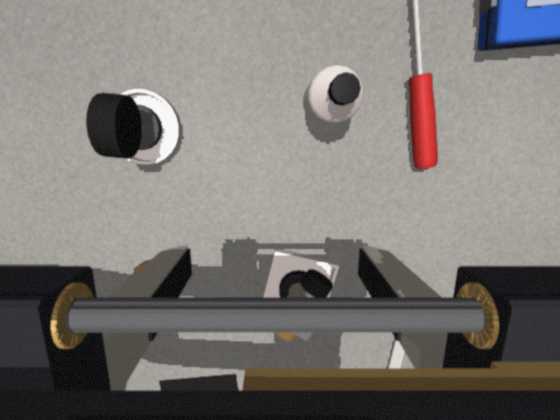

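The scene view shows the valve in the square tray (220,197), the gauge in the dish (325,195) and the silver first stage in the divided tray (374,262). First-stage look-alikes are the blue one (338,308) and the purple one (443,263), so I choose the steel one at (374,262). The mat is at (212,151), the jar at (273,167), the bottle at (278,240) and the beaker at (407,233). The side view agrees: valve (345,265), gauge (215,215), first stage (244,153). Next, close crops to check this choice and measure.

```bash
python3 - <<'E'
from h import *
def crop(n,x0,y0,x1,y1,k,o):
    im=cv2.imread(f"pics/{n}0.png")[y0:y1,x0:x1]; im=cv2.resize(im,None,fx=k,fy=k,interpolation=cv2.INTER_CUBIC)
    for u in range((x0+9)//10*10,x1,10):
        cv2.line(im,((u-x0)*k,0),((u-x0)*k,6 if u%50 else 20),(0,255,255),1)
        if u%50==0: cv2.putText(im,str(u),((u-x0)*k,30),0,.4,(0,255,255),1)
    for v in range((y0+9)//10*10,y1,10):
        cv2.line(im,(0,(v-y0)*k),(6 if v%50 else 20,(v-y0)*k),(0,255,255),1)
        if v%50==0: cv2.putText(im,str(v),(22,(v-y0)*k),0,.4,(0,255,255),1)
    cv2.imwrite(f"pics/{o}.png",im)
crop("scene",185,160,445,310,3,"sc1"); crop("side",185,110,385,310,3,"sd1")
for n in("scene","side"):
    im=cv2.imread(f"pics/{n}0.png"); hsv=cv2.cvtColor(im,cv2.COLOR_BGR2HSV)
    w=((hsv[...,2]>170)&(hsv[...,1]<45)).astype(np.uint8)
    N,l,s,c=cv2.connectedComponentsWithStats(w)
    for i in range(1,N):
        if 60<s[i,4]<4000:
            ys,xs=np.where(l==i); P=np.array([ray(n,u,v,.014)[:2] for u,v in zip(xs,ys)],np.float32)
            r=cv2.minAreaRect(P*1000); print(n,s[i],np.round(r[0]),np.round(r[1]),round(r[2]))
    b=(hsv[...,2]<35).astype(np.uint8); N,l,s,c=cv2.connectedComponentsWithStats(b)
    for i in range(1,N):
        if s[i,4]>400:
            ys,xs=np.where(l==i); P=np.array([ray(n,u,v,.004)[:2] for u,v in zip(xs,ys)],np.float32)
            r=cv2.minAreaRect(P*1000)
            if max(r[1])<200: print(n,"black",s[i],np.round(r[0]),np.round(r[1]),round(r[2]))
E
```

```text
scene [ 61 144  28  21 187] [ 796. -571.] [137.  23.] 89
scene [ 41 151  29  23 228] [ 852. -572.] [ 29. 138.] 0
scene [ 92 154  23  12  61] [ 751. -485.] [67. 13.] 1
scene [132 188  35  35 182] [ 773. -232.] [153.  32.] 86
scene [309 194  32  17 133] [458.  84.] [60. 80.] 51
scene [271 224  18  15 190] [612.  72.] [46. 39.] 44
scene [342 253  72  56 872] [572. 306.] [126.  82.] 78
scene [252 385  26  16  93] [892. 306.] [19. 40.] 56Traceback (most recent call last):
  File "<stdin>", line 23, in <module>
  File "h.py", line 7, in ray
    m,R,t=cam(n); c=-R.T@t; d=R.T@np.array([(u-m["cx"])/m["fx"],(v-m["cy"])/m["fy"],1])
          ~~~^^^
  File "h.py", line 4, in cam
    m=eyes.camera_model(n); R=cv2.Rodrigues(np.array(m["rvec"],float))[0]
ValueError: time passes only in moves, steps and waits
```

View pics/sc1.png

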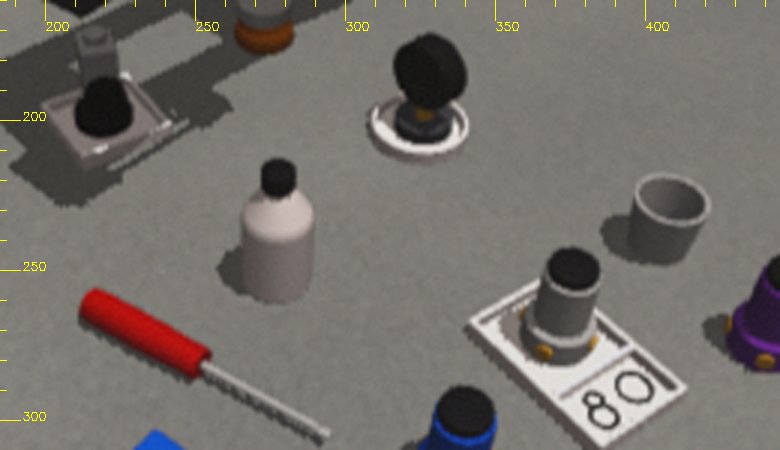

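View pics/sd1.png

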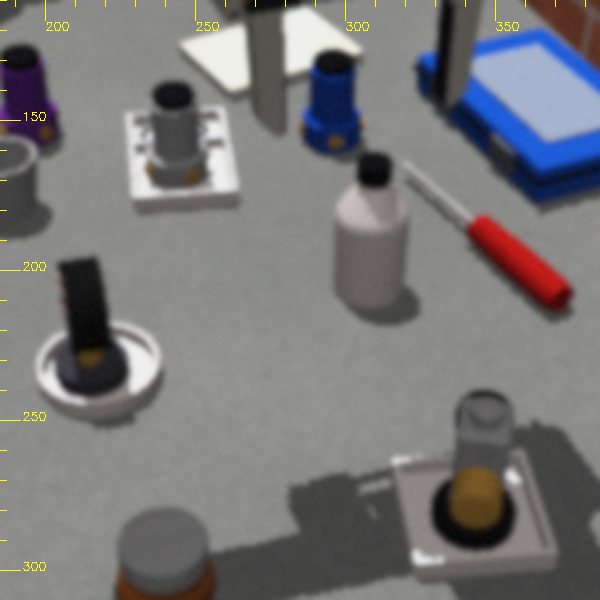

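The crops confirm it: the steel first stage with brass ports is at scene (376,249) / side (243,142). The valve's brass outlet faces the side camera at (344,275), with its handwheel away from it. The gauge dial is edge-on in the side view, with its face towards -x.

```bash
sed -i 's/^def cam(n):/_c={}\ndef cam(n):\n    if n not in _c: _c[n]=_cam(n)\n    return _c[n]\ndef _cam(n):/' h.py
python3 - <<'E'
from h import *
pick={"square":(.014,[(199,195.3),(214.3,210),(242.3,201.7),(226.3,185.3)],[(315.7,263.3),(359,260),(370.3,294),(323.3,297.3)]),
"divided":(.014,[(341,266.7),(386.7,307.3),(414,289.3),(365,253.3)],[(226.3,147.7),(259,145.3),(265,173.3),(229.3,176.7)]),
"dish":(.014,[(325,201)],[(218,230.3)]),"stud":(.097,[(216.7,171)],[(348,246.7)]),"cap":(.082,[(376,249.3)],[(243,141.7)]),
"gfoot":(.018,[(326,201)],[(215.7,230.7)])}
for k,(z,a,b) in pick.items():
    for n,L in(("scene",a),("side",b)):
        P=np.array([ray(n,u,v,z)[:2]*1000 for u,v in L]); print(k,n,P.mean(0).round(),P.round().tolist())
        if len(L)==4: 
            r=cv2.minAreaRect(P.astype(np.float32)); print("  rect",np.round(r[0]),np.round(r[1]),round(r[2],1))
for n in("scene","side"):
    im=cv2.imread(f"pics/{n}0.png"); hsv=cv2.cvtColor(im,cv2.COLOR_BGR2HSV)
    b=(hsv[...,2]<35).astype(np.uint8); N,l,s,c=cv2.connectedComponentsWithStats(b)
    for i in range(1,N):
        if s[i,4]>300:
            ys,xs=np.where(l==i); P=np.array([ray(n,u,v,.004)[:2] for u,v in zip(xs,ys)],np.float32)
            r=cv2.minAreaRect(P*1000)
            if max(r[1])<200: print(n,"black",s[i],np.round(r[0]),np.round(r[1]),round(r[2]))
E
```

```text
square scene [ 629. -116.] [[661.0, -163.0], [670.0, -91.0], [601.0, -66.0], [585.0, -145.0]]
  rect [ 631. -115.] [83. 78.] 78.7
square side [ 629. -121.] [[599.0, -73.0], [678.0, -91.0], [659.0, -170.0], [580.0, -150.0]]
  rect [ 629. -121.] [81. 81.] 76.3
divided scene [575. 306.] [[600.0, 237.0], [620.0, 359.0], [546.0, 376.0], [533.0, 252.0]]
  rect [573. 306.] [128.  76.] 80.5
divided side [572. 304.] [[543.0, 375.0], [625.0, 359.0], [601.0, 233.0], [518.0, 247.0]]
  rect [572. 303.] [130.  84.] 79.1
dish scene [454.  80.] [[454.0, 80.0]]
dish side [451.  74.] [[451.0, 74.0]]
stud scene [ 631. -117.] [[631.0, -117.0]]
stud side [ 628. -128.] [[628.0, -128.0]]
cap scene [569. 288.] [[569.0, 288.0]]
cap side [563. 277.] [[563.0, 277.0]]
gfoot scene [456.  84.] [[456.0, 84.0]]
gfoot side [446.  70.] [[446.0, 70.0]]
scene black [187 139  49  26 657] [ 497. -316.] [105. 105.] 6
scene black [317 172  23  24 417] [378.  31.] [103.  60.] 45
side black [206 197  16  31 332] [457. 146.] [103.  25.] 82
side black [ 265  366   98   54 3363] [ 493. -313.] [106.  89.] 6
```

```bash
python3 - <<'E'
from h import *
im=cv2.imread("pics/wrist0.png"); hsv=cv2.cvtColor(im,cv2.COLOR_BGR2HSV)
w=((hsv[...,2]>150)&(hsv[...,1]<50)).astype(np.uint8)[:240]; w[:,:80]=0; w[:,200:]=0
ys,xs=np.where(w); P=np.array([ray("wrist",u,v,.014)[:2]*1000 for u,v in zip(xs,ys)],np.float32)
h=cv2.convexHull(P)[:,0]; print("white range",P.min(0),P.max(0))
# circle via least squares on hull points right side
A=np.c_[2*h,np.ones(len(h))]; s=np.linalg.lstsq(A,(h**2).sum(1),rcond=None)[0]; print("circ",s[:2],np.sqrt(s[2]+s[:2]@s[:2]), np.abs(np.hypot(*(h-s[:2]).T)-41).max())
k=(hsv[...,2]<40).astype(np.uint8)[:240]; k[:,:80]=0; k[:,200:]=0
ys,xs=np.where(k); print(xs.min(),xs.max(),ys.min(),ys.max())
P=np.array([ray("wrist",u,v,.093)[:2]*1000 for u,v in zip(xs,ys)],np.float32); print(cv2.minAreaRect(P))
for p in[(452,77,14),(449,77,18)]: print(proj("wrist",np.array(p)/1000))
for n in ((630,-122,97),):print(n,proj("wrist",np.array(n)/1000))
E
```

```text
white range [363.56598 -56.61035] [523.7844  199.79741]
circ [451.90669587  72.435947  ] 137.2682063260981 115.38743373015717
88 160 94 156
((468.7685241699219, 73.65278625488281), (51.994102478027344, 62.995704650878906), 85.81340026855469)
(np.float64(141.09781163147204), np.float64(125.14197070296532))
(np.float64(136.907062382259), np.float64(125.0495422634109))
(630, -122, 97) (np.float64(303.1270351042435), np.float64(326.3377405369415))
```

arm_command:
  deltas:
    - [[0.6,-3.6,0,0,0,0],[0.6,-3.6,0,0,0,0],[0.6,-3.6,0,0,0,0],[0.6,-3.6,0,0,0,0],[0.6,-3.6,0,0,0,0],[0,0,0,0,0,0],[0,0,0,0,0,0]]

```text
t: 0.73
tool_pos: [0.6295, -0.182, 0.2177]
orientation: [-2.224, -2.217, 0.001]
force: [-0.5, -0.0, -0.2]
opening: 0.0929
gripper_force: 0.0
```

```bash
python3 - <<'E'
from h import *
im=eyes.read_camera("wrist"); cv2.imwrite("pics/w1.png",im)
for p in((630,-122,97),(630,-118,14),(495,-314,4)): print(proj("wrist",np.array(p)/1000))
np.save("w1.npy",np.array([0]))
E
```

```text
(np.float64(273.26927682979135), np.float64(144.74505461475093))
(np.float64(273.6483966289773), np.float64(138.66581667244094))
(np.float64(170.8659349096675), np.float64(292.7434514907278))
```

View pics/w1.png

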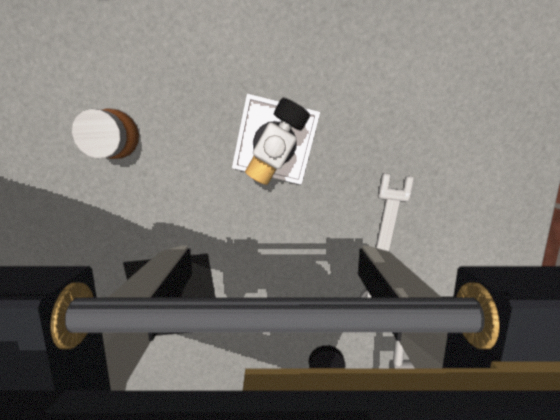

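The valve stud is at (275,147), the handwheel (291,113), the outlet (261,170), and the tray corners (247,95), (319,108), (303,184), (233,170).

```bash
python3 - <<'E'
from h import *
f=lambda u,v,z: ray("wrist",u,v,z)[:2]*1000
P=np.array([f(u,v,.014) for u,v in[(247,95),(319,108),(303,184),(233,170)]],np.float32)
print(P.mean(0),cv2.minAreaRect(P))
a,b=f(291,113,.060),f(261,170,.060); print("wheel,outlet",a,b,a-b,"yaw",np.degrees(np.arctan2(-(a-b)[0],(a-b)[1])))
print("stud",f(275,147,.097))
im=cv2.imread("pics/w1.png"); hsv=cv2.cvtColor(im,cv2.COLOR_BGR2HSV)
r=hsv[85:195,225:330]
for nm,m,z in(("black",r[...,2]<45,.060),("brass",(r[...,1]>110)&(r[...,2]>90),.060)):
    N,l,s,c=cv2.connectedComponentsWithStats(m.astype(np.uint8))
    for i in range(1,N):
        if s[i,4]>40: print(nm,s[i],c[i]+[225,85],f(*(c[i]+[225,85]),z))
c=cv2.resize(im[85:200,215:335],None,fx=5,fy=5,interpolation=2); cv2.imwrite("pics/w1c.png",c)
E
```

```text
[ 632.03815 -119.86023] ((631.4039306640625, -119.6910171508789), (85.61071014404297, 82.66484069824219), 79.32088470458984)
wheel,outlet [647.02106247 -93.24223153] [ 617.35243407 -148.08223679] [29.6686284  54.84000526] yaw -28.413538026274466
stud [ 631.51598993 -123.93774984]
black [ 50  14  34  30 604] [291.45860927 113.47682119] [647.46955493 -93.6828901 ]
brass [ 21  72  29  27 473] [259.794926   170.84989429] [ 616.12456866 -148.93556051]
```

View pics/w1c.png

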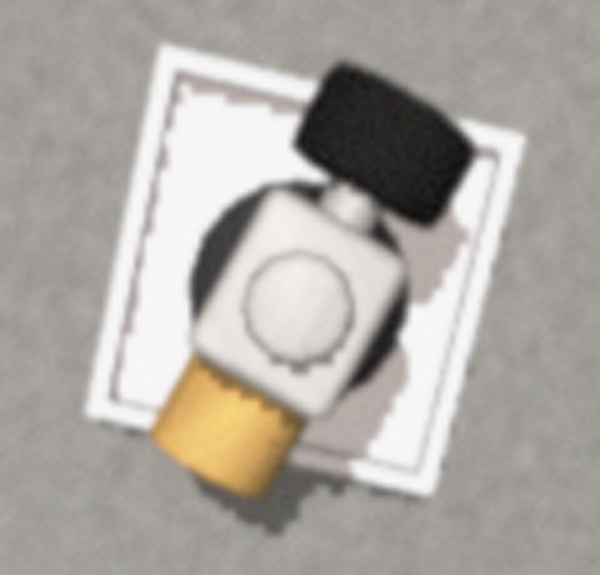

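arm_command:
  deltas:
    - [[0.05,1.48,-1.5,0,0,-7],[0.05,1.48,-1.5,0,0,-7],[0.05,1.48,-1.5,0,0,-7],[0,1.48,-1.5,0,0,-7],[0,0,-3,0,0,0],[0,0,-3,0,0,0],[0,0,-3,0,0,0],[0,0,-2.2,0,0,0],[0,0,0,0,0,0],[0,0,0,0,0,0]]
  gripper: 1

```text
t: 1.62
tool_pos: [0.6301, -0.1189, 0.0454]
orientation: [-2.689, -1.619, 0.004]
force: [-0.1, 0.2, 1.3]
opening: 0.0932
gripper_force: 0.0
```

arm_command:
  deltas:
    - [[0.1,-0.4,0,0,0,0],[0,0,0,0,0,0],[0,0,0,0,0,0]]

```text
t: 1.87
tool_pos: [0.6343, -0.1254, 0.0493]
orientation: [2.69, 1.616, 0.004]
force: [-0.2, 0.1, -0.1]
opening: 0.0932
gripper_force: 0.0
```

arm_command:
  deltas:
    - [[0,0,0,0,0,0],[0,0,0,0,0,0],[0,0,0,0,0,0],[0,0,0,0,0,0],[0,0,0,0,0,0],[0,0,0,0,0,0],[0,0,0,0,0,0],[0,0,0,0,0,0],[0,0,0,0,0,0],[0,0,0,0,0,0],[0,0,0,0,0,0],[0,0,0,0,0,0]]
  gripper: -1
  squeeze: 30

```text
t: 2.87
tool_pos: [0.632, -0.1246, 0.0465]
orientation: [-2.692, -1.618, 0.001]
force: [-3.8, 1.3, 2.5]
opening: 0.0303
gripper_force: 30.0
```

arm_command:
  deltas:
    - [[0,0,0.6,0,0,0],[0,0,1.2,0,0,0],[0,0,2,0,0,0],[0,0,2,0,0,0],[0,0,1.2,0,0,0],[0,0,0.5,0,0,0],[0,0,0,0,0,0],[0,0,0,0,0,0]]

```text
t: 3.53
tool_pos: [0.6323, -0.1247, 0.1212]
orientation: [-2.693, -1.618, 0.0]
force: [0.4, 1.0, -4.8]
opening: 0.03
gripper_force: 30.0
```

arm_command:
  deltas:
    - [[-0.7,-0.9,0,0,0,0],[-1.4,-1.9,0,0,0,0],[-1.5,-2.1,0,0,0,0],[-1.5,-2.1,0,0,0,0],[-1.5,-2.1,0,0,0,0],[-1.5,-2.1,0,0,0,0],[-1.5,-2.1,0,0,0,0],[-1.5,-2.1,0,0,0,0],[-1.4,-1.9,0,0,0,0],[-1.2,-1.6,0,0,0,0],[0,0,0,0,0,0],[0,0,0,0,0,0]]

```text
t: 4.53
tool_pos: [0.4936, -0.3145, 0.1202]
orientation: [-2.693, -1.614, 0.002]
force: [1.3, 0.5, -4.7]
opening: 0.03
gripper_force: 30.0
```

arm_command:
  deltas:
    - [[0,0,-0.8,0,0,0],[0,0,-1.5,0,0,0],[0,0,-1.5,0,0,0],[0,0,-1.3,0,0,0],[0,0,-0.8,0,0,0],[0,0,-0.5,0,0,0],[0,0,-0.4,0,0,0],[0,0,-0.2,0,0,0],[0,0,-0.2,0,0,0],[0,0,0,0,0,0],[0,0,0,0,0,0],[0,0,0,0,0,0]]

```text
t: 5.53
tool_pos: [0.4959, -0.3141, 0.0503]
orientation: [2.692, 1.617, 0.001]
force: [0.0, 0.5, -4.8]
opening: 0.0302
gripper_force: 30.0
```

arm_command:
  deltas:
    - [[0,0,-0.1,0,0,0],[0,0,-0.1,0,0,0],[0,0,0,0,0,0],[0,0,0,0,0,0]]

```text
t: 5.87
tool_pos: [0.4954, -0.3137, 0.0475]
orientation: [-2.693, -1.618, 0.0]
force: [-0.9, -0.8, -4.7]
opening: 0.0296
gripper_force: 30.0
```

arm_command:
  deltas:
    - [[0,0,-0.1,0,0,0],[0,0,0,0,0,0],[0,0,0,0,0,0]]

```text
t: 6.12
tool_pos: [0.4955, -0.3138, 0.0466]
orientation: [-2.693, -1.618, 0.0]
force: [-0.1, -0.1, -5.0]
opening: 0.0299
gripper_force: 30.0
```

arm_command:
  deltas:
    - [[0,0,-0.1,0,0,0],[0,0,0,0,0,0],[0,0,0,0,0,0]]

```text
t: 6.37
tool_pos: [0.4956, -0.3139, 0.0464]
orientation: [2.693, 1.618, -0.0]
force: [-4.8, 2.3, 6.0]
opening: 0.0297
gripper_force: 30.0
```

arm_command:
  deltas:
    - [[0,0,0,0,0,0],[0,0,0,0,0,0],[0,0,0,0,0,0],[0,0,0,0,0,0],[0,0,0,0,0,0],[0,0,0,0,0,0],[0,0,0,0,0,0],[0,0,0,0,0,0]]
  gripper: 1

```text
t: 7.03
tool_pos: [0.4955, -0.3138, 0.0456]
orientation: [2.693, 1.618, 0.0]
force: [0.5, 0.6, 0.5]
opening: 0.0783
gripper_force: 0.0
```

arm_command:
  deltas:
    - [[0,0,1.5,0,0,0],[0,0,3,0,0,0],[0,0,4,0,0,0],[0,0,4,0,0,0],[0,0,3.5,0,0,7],[0.5,4,0,0,0,7],[0.5,4,0,0,0,7],[0.5,4,0,0,0,7],[0.5,4,0,0,0,0],[0.5,4,0,0,0,0],[0.5,4,0,0,0,0],[0.5,4,0,0,0,0]]

```text
t: 8.03
tool_pos: [0.5304, -0.0319, 0.2059]
orientation: [2.221, 2.221, 0.001]
force: [0.0, -0.0, -0.6]
opening: 0.0928
gripper_force: 0.0
```

arm_command:
  deltas:
    - [[0.5,4,0,0,0,0],[0.5,4,0,0,0,0],[0.5,4,0,0,0,0],[0.5,4,0,0,0,0],[0.5,4,0,0,0,0],[0.5,4,0,0,0,0],[0,0,0,0,0,0],[0,0,0,0,0,0],[0,0,0,0,0,0],[0,0,0,0,0,0]]

```text
t: 8.87
tool_pos: [0.5605, 0.205, 0.2056]
orientation: [2.222, 2.22, -0.001]
force: [0.7, -0.5, 0.1]
opening: 0.093
gripper_force: 0.0
```

```bash
python3 - <<'E'
from h import *
im=eyes.read_camera("wrist"); cv2.imwrite("pics/w2.png",im)
print(monitor.read_state()["tool_pos"]); m=eyes.camera_model("wrist"); import pickle; pickle.dump(m,open("w2.pkl","wb"))
for p in((566,283,82),(569,283,14),(452,77,14)): print(proj("wrist",np.array(p)/1000))
E
```

```text
[0.56062586 0.20481058 0.20567573]
(np.float64(278.8234978223526), np.float64(121.21349516104964))
(np.float64(280.8108567897864), np.float64(123.5431880107653))
(np.float64(185.66045554170637), np.float64(296.9702890022133))
```

View pics/w2.png

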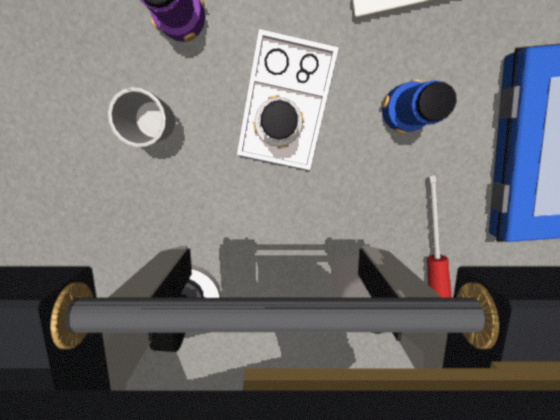

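The cap is at (279,121), centred on the projected estimate. The tray corners are (259,31), (338,47), (311,169), (238,155); the beaker is at (140,117) and the blue look-alike at (410,105), both clear of the fingers.

```bash
python3 - <<'E'
from h import *
f=lambda u,v,z: ray("wrist",u,v,z)[:2]*1000
P=np.array([f(u,v,.014) for u,v in[(259,31),(338,47),(311,169),(238,155)]],np.float32)
print(P,cv2.minAreaRect(P))
im=cv2.imread("pics/w2.png"); v=cv2.cvtColor(im,cv2.COLOR_BGR2GRAY)[95:150,250:310]
N,l,s,c=cv2.connectedComponentsWithStats((v<45).astype(np.uint8))
for i in range(1,N):
    if s[i,4]>100: print(s[i],c[i]+[250,95],f(*(c[i]+[250,95]),.082))
print("beaker",f(138,115,.05),"blue",f(430,100,.08))
E
```

```text
[[546.75793 372.54324]
 [626.935   357.7624 ]
 [602.7844  234.27655]
 [521.9361  249.75764]] ((574.435546875, 303.760009765625), (126.14984130859375, 82.3165283203125), 78.93413543701172)
beaker [430.9546831 290.0957518] blue [696.30894647 300.399334  ]
```

arm_command:
  deltas:
    - [[0.2,1.95,-1,0,0,0],[0.2,1.95,-1,0,0,0],[0.15,1.95,-1,0,0,0],[0,1.95,-1,0,0,0],[0,0,-3,0,0,0],[0,0,-3,0,0,0],[0,0,-3,0,0,0],[0,0,-2,0,0,0],[0,0,-1,0,0,0],[0,0,-0.5,0,0,0],[0,0,0,0,0,0],[0,0,0,0,0,0]]

```text
t: 9.92
tool_pos: [0.5672, 0.2841, 0.0423]
orientation: [2.222, 2.22, 0.003]
force: [1.2, -0.2, -0.4]
opening: 0.0931
gripper_force: 0.0
```

arm_command:
  deltas:
    - [[0,0,0,0,0,0],[0,0,0,0,0,0],[0,0,0,0,0,0],[0,0,0,0,0,0],[0,0,0,0,0,0],[0,0,0,0,0,0],[0,0,0,0,0,0],[0,0,0,0,0,0],[0,0,0,0,0,0],[0,0,0,0,0,0],[0,0,0,0,0,0]]
  gripper: -1

```text
t: 10.83
tool_pos: [0.5656, 0.2842, 0.0405]
orientation: [-2.221, -2.221, 0.001]
force: [-3.3, 0.5, 1.4]
opening: 0.0379
gripper_force: 30.0
```

arm_command:
  deltas:
    - [[0,0,0.6,0,0,0],[0,0,1.2,0,0,0],[0,0,2,0,0,0],[0,0,2.5,0,0,0],[0,0,2.5,0,0,0],[0,0,1.5,0,0,0],[0,0,0.7,0,0,0],[0,0,0,0,0,0],[0,0,0,0,0,0]]

```text
t: 11.58
tool_pos: [0.5659, 0.2841, 0.1504]
orientation: [-2.222, -2.221, 0.0]
force: [-0.2, -0.9, -4.9]
opening: 0.0374
gripper_force: 30.0
```

arm_command:
  deltas:
    - [[0,0,1,0,0,0],[0,0,2,0,0,0],[0,0,1.5,0,0,0],[0,-0.5,0.5,0,0,0],[0.15,-1,0,0,0,0],[0.3,-2,0,0,0,0],[0.5,-3,0,0,0,0],[0.5,-3,0,0,0,0],[0.5,-3,0,0,0,0],[0.5,-3,0,0,0,0],[0.5,-3,0,0,0,0],[0.5,-3,0,0,0,0]]

```text
t: 12.58
tool_pos: [0.5993, 0.0667, 0.1985]
orientation: [-2.221, -2.22, 0.004]
force: [0.6, -0.0, -5.1]
opening: 0.0373
gripper_force: 30.0
```

arm_command:
  deltas:
    - [[0.5,-3,0,0,0,0],[0.5,-3,0,0,0,0],[0.5,-3,0,0,0,0],[0.5,-3,0,0,0,0],[0.5,-3,0,0,0,0],[0.3,-2,0,0,0,0],[0.3,-1.3,0,0,0,0],[0,-0.6,0,0,0,0],[0,0,0,0,0,0],[0,0,0,0,0,0],[0,0,0,0,0,0]]

```text
t: 13.5
tool_pos: [0.6313, -0.1184, 0.2003]
orientation: [-2.219, -2.222, -0.0]
force: [1.2, 0.5, -4.5]
opening: 0.0375
gripper_force: 30.0
```

arm_command:
  deltas:
    - [[0,0,-1,0,0,0],[0,0,-2,0,0,0],[0,0,-3,0,0,0],[0,0,-3,0,0,0],[0,0,-2.5,0,0,0],[0,0,-1.7,0,0,0],[0,0,-1,0,0,0],[0,0,-0.6,0,0,0],[0,0,-0.4,0,0,0],[0,-0.1,-0.3,0,0,0],[0,0,0,0,0,0],[0,0,0,0,0,0]]

```text
t: 14.5
tool_pos: [0.6324, -0.121, 0.0469]
orientation: [2.22, 2.22, 0.001]
force: [0.0, -0.3, -4.8]
opening: 0.0378
gripper_force: 30.0
```

arm_command:
  deltas:
    - [[0,0,-0.1,0,0,0],[0,0,-0.1,0,0,0],[0,0,0,0,0,0],[0,0,0,0,0,0]]

```text
t: 14.83
tool_pos: [0.6316, -0.1208, 0.0438]
orientation: [2.221, 2.221, 0.0]
force: [-0.8, -0.6, -5.2]
opening: 0.0377
gripper_force: 30.0
```

arm_command:
  deltas:
    - [[0,0.1,-0.1,0,0,0],[0,0,-0.1,0,0,0],[0,0,-0.05,0,0,0],[0,0,0,0,0,0],[0,0,0,0,0,0]]

```text
t: 15.25
tool_pos: [0.6314, -0.1197, 0.041]
orientation: [-2.221, -2.221, 0.0]
force: [-0.0, 0.2, -4.3]
opening: 0.0375
gripper_force: 30.0
```

arm_command:
  deltas:
    - [[0,0,-0.1,0,0,0],[0,0,0,0,0,0],[0,0,0,0,0,0]]

```text
t: 15.5
tool_pos: [0.6317, -0.1199, 0.0405]
orientation: [2.221, 2.221, 0.0]
force: [-1.9, 0.9, -2.0]
opening: 0.0379
gripper_force: 30.0
```

arm_command:
  deltas:
    - [[0,0,-0.05,0,0,0],[0,0,0,0,0,0],[0,0,0,0,0,0]]

```text
t: 15.75
tool_pos: [0.6317, -0.1198, 0.0405]
orientation: [2.221, 2.221, 0.0]
force: [-4.5, 0.5, 5.8]
opening: 0.0373
gripper_force: 30.0
```

arm_command:
  deltas:
    - [[0,0,0,0,0,0],[0,0,0,0,0,0],[0,0,0,0,0,0],[0,0,0,0,0,0],[0,0,0,0,0,0],[0,0,0,0,0,0],[0,0,0,0,0,0],[0,0,0,0,0,0]]
  gripper: 1

```text
t: 16.42
tool_pos: [0.6315, -0.1198, 0.0396]
orientation: [-2.221, -2.221, 0.0]
force: [1.1, 0.6, -0.7]
opening: 0.0867
gripper_force: 0.0
```

arm_command:
  deltas:
    - [[0,0,1.5,0,0,0],[0,0,3,0,0,0],[0,0,4,0,0,0],[0,0,4,0,0,0],[-1.5,1,3.5,0,0,0],[-3.1,2.3,0,0,0,0],[-3.1,2.3,0,0,0,0],[-3.1,2.3,0,0,0,0],[-3.1,2.3,0,0,0,0],[-3.1,2.3,0,0,0,0],[0,0,0,0,0,0],[0,0,0,0,0,0]]

```text
t: 17.42
tool_pos: [0.4605, 0.0062, 0.1999]
orientation: [2.219, 2.223, 0.001]
force: [-1.2, -0.9, 0.5]
opening: 0.0932
gripper_force: 0.0
```

```bash
python3 - <<'E'
from h import *
im=eyes.read_camera("wrist"); print(monitor.read_state()["tool_pos"])
x0,y0=150,20; c=cv2.resize(im[y0:y0+230,x0:x0+260],None,fx=3,fy=3,interpolation=2)[:600]
cv2.imwrite("pics/w3.png",c); cv2.imwrite("w3full.png",im)
for p in((452,77,14),(450,77,93)):
    u=proj("wrist",np.array(p)/1000); print(u,(u[0]-x0)*3,(u[1]-y0)*3)
import pickle; pickle.dump(cam("wrist"),open("w3.pkl","wb"))
E
```

```text
[0.4616911  0.00542648 0.20021519]
(np.float64(263.79835273938005), np.float64(129.86560540065818)) 341.39505821814015 329.59681620197455
(np.float64(258.40850833342535), np.float64(128.84160769301027)) 325.22552500027604 326.52482307903085
```

View pics/w3.png

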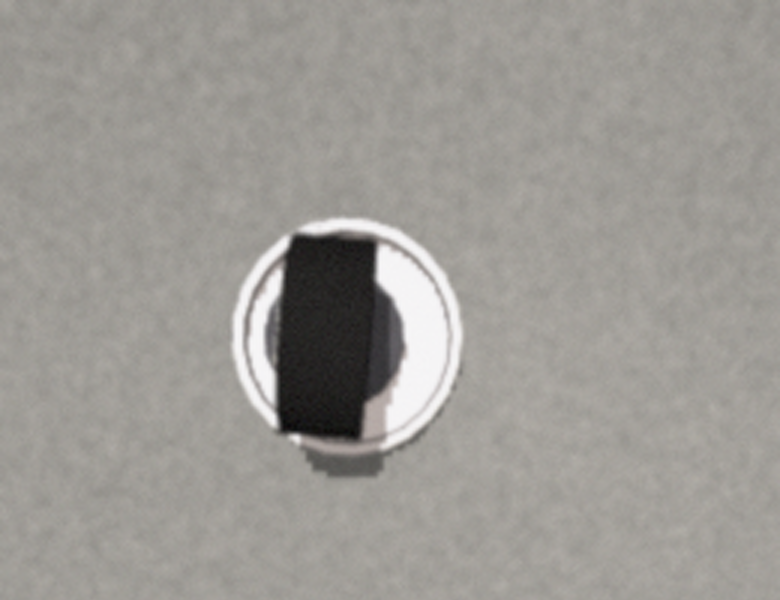

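The gauge housing is centred at full-image (259,132), tilted about 4° clockwise. The foot is at (261.5,132) and the dish centre at (265.8,132).

```bash
python3 - <<'E'
from h import *
f=lambda u,v,z: ray("wrist",150+u/3,20+v/3,z)[:2]*1000
print("dish",f(347.5,336,.014),"width",f(463,336,.014)-f(232,336,.014))
print("foot",f(334.5,338,.018),f(404,338,.018)-f(265,338,.018))
print("hous",f(327.5,336.5,.085))
a=f(335,238,.07)-f(320,435,.07); print(a,np.degrees(np.arctan2(-a[0],a[1])))
print("wide", f(378,241,.075)-f(292,235,.075))
E
```

```text
dish [454.15375944  74.80451781] width [82.09189911  0.0911619 ]
foot [449.67945419  74.10315471] [48.85967716  0.05414437]
hous [450.23720701  74.37421794]
[ 5.10183526 57.02052375] -5.112848708244466
wide [24.64960301 -1.59457571]
```

arm_command:
  deltas:
    - [[-0.3,1.7,-1,0,0,-2.5],[-0.3,1.7,-1,0,0,-2.5],[-0.3,1.7,-1,0,0,0],[-0.2,1.8,-1,0,0,0],[0,0,-3,0,0,0],[0,0,-3,0,0,0],[0,0,-2.5,0,0,0],[0,0,-1.5,0,0,0],[0,0,-1,0,0,0],[0,0,-0.2,0,0,0],[0,0,0,0,0,0],[0,0,0,0,0,0]]

```text
t: 18.47
tool_pos: [0.4518, 0.074, 0.0488]
orientation: [2.316, 2.121, 0.002]
force: [-0.2, -0.0, -0.6]
opening: 0.0933
gripper_force: 0.0
```

arm_command:
  deltas:
    - [[0,0,0,0,0,0],[0,0,0,0,0,0],[0,0,0,0,0,0],[0,0,0,0,0,0],[0,0,0,0,0,0],[0,0,0,0,0,0],[0,0,0,0,0,0],[0,0,0,0,0,0],[0,0,0,0,0,0],[0,0,0,0,0,0],[0,0,0,0,0,0]]
  gripper: -1
  squeeze: 25

```text
t: 19.38
tool_pos: [0.4499, 0.0742, 0.0473]
orientation: [-2.315, -2.122, 0.002]
force: [-1.2, 0.7, -0.1]
opening: 0.0259
gripper_force: 25.0
```

arm_command:
  deltas:
    - [[0,0,0.6,0,0,0],[0,0,1.2,0,0,0],[0,0,2,0,0,0],[0,0,2.5,0,0,0],[0,0,2.5,0,0,0],[0,0,1.5,0,0,0],[0,0,0.7,0,0,0],[0,0,0,0,0,0],[0,0,0,0,0,0]]

```text
t: 20.13
tool_pos: [0.4503, 0.0742, 0.157]
orientation: [-2.316, -2.122, 0.001]
force: [-0.9, -0.0, -4.5]
opening: 0.026
gripper_force: 25.0
```

arm_command:
  deltas:
    - [[0.5,0.9,0,0,0,0],[1,1.7,0,0,0,0],[1.5,2.6,0,0,0,-2],[1.5,2.6,0,0,0,-2],[1.5,2.6,0,0,0,-2],[1.5,2.6,0,0,0,0],[1.5,2.6,0,0,0,0],[1.4,2.4,0,0,0,0],[1,1.8,0,0,0,0],[0.6,1,0,0,0,0],[0,0,0,0,0,0],[0,0,0,0,0,0]]

```text
t: 21.13
tool_pos: [0.5694, 0.2826, 0.1552]
orientation: [-2.422, -1.999, 0.005]
force: [-0.0, 0.1, -3.3]
opening: 0.0258
gripper_force: 25.0
```

arm_command:
  deltas:
    - [[0,0,-1,0,0,0],[0,0,-2,0,0,0],[0,0,-2.5,0,0,0],[0,0,-2,0,0,0],[0,0,-1.2,0,0,0],[0,0,-0.7,0,0,0],[0,0,-0.5,0,0,0],[0,0,-0.3,0,0,0],[0,0,-0.2,0,0,0],[0,0,0,0,0,0],[0,0,0,0,0,0],[0,0,0,0,0,0]]

```text
t: 22.13
tool_pos: [0.5712, 0.2825, 0.0547]
orientation: [2.424, 1.998, 0.002]
force: [0.6, 0.1, -3.8]
opening: 0.0257
gripper_force: 25.0
```

arm_command:
  deltas:
    - [[0,0,-0.2,0,0,0],[0,0,-0.2,0,0,0],[-0.05,0,-0.1,0,0,0],[0,0,0,0,0,0],[0,0,0,0,0,0],[0,0,0,0,0,0]]

```text
t: 22.63
tool_pos: [0.57, 0.2822, 0.0486]
orientation: [-2.424, -1.998, 0.0]
force: [-0.4, -0.4, -3.2]
opening: 0.0262
gripper_force: 25.0
```

arm_command:
  deltas:
    - [[0,0,-0.1,0,0,0],[0,0,0,0,0,0],[0,0,0,0,0,0]]

```text
t: 22.88
tool_pos: [0.57, 0.2822, 0.0476]
orientation: [-2.424, -1.998, 0.0]
force: [-0.1, 0.1, -4.2]
opening: 0.0256
gripper_force: 25.0
```

arm_command:
  deltas:
    - [[0,0,-0.1,0,0,0],[0,0,0,0,0,0],[0,0,0,0,0,0]]

```text
t: 23.13
tool_pos: [0.5702, 0.2823, 0.0474]
orientation: [2.424, 1.998, 0.001]
force: [-3.3, -2.2, 5.0]
opening: 0.0258
gripper_force: 25.0
```

arm_command:
  deltas:
    - [[0,0,-0.03,0,0,0],[0,0,0,0,0,0],[0,0,0,0,0,0]]

```text
t: 23.38
tool_pos: [0.5703, 0.2823, 0.0474]
orientation: [2.424, 1.998, 0.001]
force: [-4.4, -3.5, 6.9]
opening: 0.0261
gripper_force: 25.0
```

arm_command:
  deltas:
    - [[0,0,0,0,0,0],[0,0,0,0,0,0],[0,0,0,0,0,0],[0,0,0,0,0,0],[0,0,0,0,0,0],[0,0,0,0,0,0],[0,0,0,0,0,0],[0,0,0,0,0,0]]
  gripper: 1

```text
t: 24.05
tool_pos: [0.57, 0.2822, 0.0463]
orientation: [-2.424, -1.998, -0.0]
force: [-0.6, -0.4, 0.3]
opening: 0.0746
gripper_force: 0.0
```

arm_command:
  deltas:
    - [[0,0,1.5,0,0,0],[0,0,3,0,0,0],[0,0,4,0,0,0],[0,0,4,0,0,0],[0,0,3,0,0,0],[-0.5,-4,0,0,0,-6],[-0.5,-4,0,0,0,-6],[-0.5,-4,0,0,0,-5],[-0.5,-4,0,0,0,0],[-0.5,-4,0,0,0,0],[-0.5,-4,0,0,0,0],[-0.5,-4,0,0,0,0]]

```text
t: 25.05
tool_pos: [0.5344, 0.0005, 0.2015]
orientation: [2.692, 1.618, 0.001]
force: [1.0, -0.5, 0.2]
opening: 0.0929
gripper_force: 0.0
```

arm_command:
  deltas:
    - [[-0.5,-4,0,0,0,0],[-0.5,-4,0,0,0,0],[-0.5,-4,0,0,0,0],[-0.5,-4,0,0,0,0],[-0.5,-4,0,0,0,0],[-0.5,-4,0,0,0,0],[-0.5,-4,0,0,0,0],[-0.5,-3.6,0,0,0,0],[0,0,0,0,0,0],[0,0,0,0,0,0],[0,0,0,0,0,0]]

```text
t: 25.97
tool_pos: [0.4949, -0.3135, 0.2011]
orientation: [-2.693, -1.617, -0.0]
force: [-0.0, 0.7, -0.7]
opening: 0.0931
gripper_force: 0.0
```

```bash
python3 - <<'E'
from h import *
a=eyes.read_camera("scene")[120:320,180:450]; b=eyes.read_camera("side")[100:400,170:440]
c=np.vstack([a,b]); cv2.imwrite("pics/chk1.png",np.hstack([cv2.resize(a,(405,300)),cv2.resize(b,(270,300))])); print(monitor.read_state()["tool_pos"])
E
```

```text
[ 0.49534322 -0.31257852  0.20132896]
```

View pics/chk1.png

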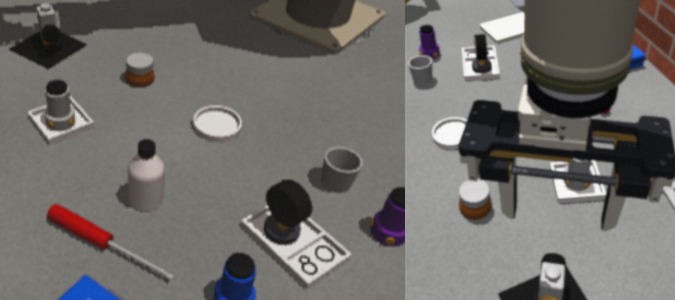

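The first stage stands in the square tray, the gauge in the large compartment, the valve on the mat, and the dish is empty. Now I fetch the valve.

arm_command:
  deltas:
    - [[0,-0.1,-3,0,0,0],[0,0,-3,0,0,0],[0,0,-3,0,0,0],[0,0,-3,0,0,0],[0,0,-2,0,0,0],[0,0,-1,0,0,0],[0,0,-0.5,0,0,0],[0,0,0,0,0,0],[0,0,0,0,0,0],[0,0,0,0,0,0]]

```text
t: 26.9
tool_pos: [0.4964, -0.3155, 0.0484]
orientation: [2.69, 1.617, 0.002]
force: [-0.1, -0.0, 1.2]
opening: 0.0927
gripper_force: 0.0
```

arm_command:
  deltas:
    - [[0,0,0,0,0,0],[0,0,0,0,0,0],[0,0,0,0,0,0],[0,0,0,0,0,0],[0,0,0,0,0,0],[0,0,0,0,0,0],[0,0,0,0,0,0],[0,0,0,0,0,0],[0,0,0,0,0,0],[0,0,0,0,0,0],[0,0,0,0,0,0]]
  gripper: -1
  squeeze: 30

```text
t: 27.82
tool_pos: [0.495, -0.3148, 0.0463]
orientation: [-2.693, -1.618, 0.0]
force: [-1.2, -0.2, -0.2]
opening: 0.0295
gripper_force: 30.0
```

arm_command:
  deltas:
    - [[0,0,0.6,0,0,0],[0,0,1.2,0,0,0],[0,0,2,0,0,0],[0,0,2.5,0,0,0],[0,0,2.5,0,0,0],[0,0,1.5,0,0,0],[0,0,0.7,0,0,0],[0,0,0,0,0,0],[0,0,0,0,0,0]]

```text
t: 28.57
tool_pos: [0.4948, -0.3146, 0.1561]
orientation: [-2.693, -1.618, 0.0]
force: [-0.8, 0.4, -5.0]
opening: 0.03
gripper_force: 30.0
```

arm_command:
  deltas:
    - [[-0.1,1,0,0,0,0],[-0.2,2,0,0,0,0],[-0.4,3.5,0,0,0,0],[-0.4,3.5,0,0,0,0],[-0.4,3.5,0,0,0,0],[-0.4,3.5,0,0,0,0],[-0.4,3.5,0,0,0,0],[-0.4,3.5,0,0,0,0],[-0.4,3.5,0,0,0,0],[-0.4,3.5,0,0,0,0],[-0.4,3.5,0,0,0,0],[-0.2,2.5,0,0,0,0]]

```text
t: 29.57
tool_pos: [0.4516, 0.0583, 0.1546]
orientation: [-2.69, -1.618, 0.004]
force: [0.6, -0.8, -3.9]
opening: 0.0301
gripper_force: 30.0
```

arm_command:
  deltas:
    - [[0,1.3,0,0,0,0],[0,0.5,0,0,0,0],[0,0,-1,0,0,0],[0,0,-2,0,0,0],[0,0,-2,0,0,0],[0,0,-1.5,0,0,0],[0,0,-1,0,0,0],[0,0,-0.7,0,0,0],[0,0,-0.4,0,0,0],[0,0,0,0,0,0],[0,0,0,0,0,0],[0,0,0,0,0,0]]

```text
t: 30.57
tool_pos: [0.4548, 0.0732, 0.0713]
orientation: [2.692, 1.617, 0.002]
force: [0.4, -0.1, -4.0]
opening: 0.0303
gripper_force: 30.0
```

arm_command:
  deltas:
    - [[-0.05,0.05,-0.5,0,0,0],[0,0,-0.5,0,0,0],[0,0,-0.5,0,0,0],[0,0,-0.4,0,0,0],[0,0,-0.2,0,0,0],[0,0,-0.1,0,0,0],[0,0,0,0,0,0],[0,0,0,0,0,0],[0,0,0,0,0,0]]

```text
t: 31.32
tool_pos: [0.4537, 0.0737, 0.0486]
orientation: [2.693, 1.618, 0.001]
force: [-0.1, 0.2, -4.3]
opening: 0.0298
gripper_force: 30.0
```

arm_command:
  deltas:
    - [[0,0,-0.1,0,0,0],[0,0,0,0,0,0],[0,0,0,0,0,0]]

```text
t: 31.57
tool_pos: [0.4535, 0.0737, 0.0474]
orientation: [2.693, 1.618, 0.0]
force: [-0.7, 0.1, -4.2]
opening: 0.0297
gripper_force: 30.0
```

arm_command:
  deltas:
    - [[0,0,-0.1,0,0,0],[0,0,0,0,0,0],[0,0,0,0,0,0]]

```text
t: 31.82
tool_pos: [0.4535, 0.0737, 0.0463]
orientation: [-2.693, -1.618, 0.0]
force: [0.3, 0.7, -4.5]
opening: 0.0298
gripper_force: 30.0
```

arm_command:
  deltas:
    - [[0,0,-0.05,0,0,0],[0,0,0,0,0,0],[0,0,0,0,0,0]]

```text
t: 32.07
tool_pos: [0.4536, 0.0737, 0.0463]
orientation: [2.693, 1.618, 0.0]
force: [-3.7, -0.4, 3.0]
opening: 0.0295
gripper_force: 30.0
```

Touched down. I release, rise, and check from above.

arm_command:
  deltas:
    - [[0,0,0,0,0,0],[0,0,0,0,0,0],[0,0,0,0,0,0],[0,0,0,0,0,0],[0,0,0,0,0,0],[0,0,0,0,0,0],[0,0,0,0,0,0],[0,0,0,0,0,0]]
  gripper: 1

```text
t: 32.73
tool_pos: [0.4535, 0.0737, 0.0458]
orientation: [-2.693, -1.618, -0.0]
force: [0.3, 0.4, -0.1]
opening: 0.0789
gripper_force: 0.0
```

arm_command:
  deltas:
    - [[0,0,1.5,0,0,0],[0,0,3,0,0,0],[0,0,4,0,0,0],[0,0,4,0,0,0],[0,0,3,0,0,7],[0.2,-1.8,0,0,0,7],[0.2,-1.8,0,0,0,7],[0.2,-1.8,0,0,0,7],[0.2,-1.5,0,0,0,0],[0,0,0,0,0,0],[0,0,0,0,0,0],[0,0,0,0,0,0]]

```text
t: 33.73
tool_pos: [0.4614, 0.0052, 0.2007]
orientation: [-2.222, -2.22, -0.0]
force: [-0.2, -0.6, 0.5]
opening: 0.0929
gripper_force: 0.0
```

```bash
python3 - <<'E'
from h import *
im=eyes.read_camera("wrist"); print(monitor.read_state()["tool_pos"])
x0,y0=200,70; cv2.imwrite("pics/w4.png",cv2.resize(im[y0:y0+130,x0:x0+140],None,fx=4.5,fy=4.5,interpolation=2)); cv2.imwrite("w4full.png",im)
import pickle; pickle.dump(cam("wrist"),open("w4.pkl","wb"))
E
```

```text
[0.46138988 0.00538264 0.20074396]
```

View pics/w4.png

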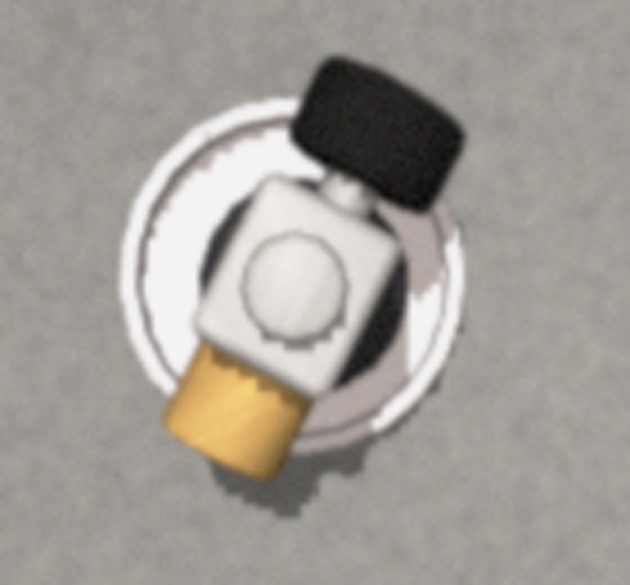

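Dish centre in the crop is (292,275), the valve foot about (304,282) and the stud (295,290).

```bash
python3 - <<'E'
from h import *
f=lambda u,v,z: (ray("wrist",200+u/4.5,70+v/4.5,z)[:2]*1000).round(1)
print("dish",f(292.5,274.5,.014),"foot",f(304,282,.018),f(408,282,.018)-f(200,282,.018),"stud",f(295,288,.097))
E
```

```text
dish [452.7  75.9] foot [455.5  74.2] [48.8  0. ] stud [455.5  72.9]
```

The valve is about 3 mm off the dish centre, with 12 mm of clearance, which is fine. Now I check the other two from above.

arm_command:
  deltas:
    - [[1.8,3.4,0,0,0,0],[1.8,3.4,0,0,0,0],[1.8,3.4,0,0,0,0],[1.8,3.4,0,0,0,0],[1.8,3.4,0,0,0,0],[1.8,3.4,0,0,0,0],[0,0,0,0,0,0],[0,0,0,0,0,0],[0,0,0,0,0,0],[0,0,0,0,0,0]]

```text
t: 34.62
tool_pos: [0.5691, 0.2083, 0.201]
orientation: [2.222, 2.221, -0.0]
force: [0.3, 0.8, 0.4]
opening: 0.093
gripper_force: 0.0
```

```bash
python3 - <<'E'
from h import *
im=eyes.read_camera("wrist"); cv2.imwrite("g5.png",im)
import pickle; pickle.dump(cam("wrist"),open("g5.pkl","wb"))
E
```

arm_command:
  deltas:
    - [[0.6,-4,0,0,0,0],[0.6,-4,0,0,0,0],[0.6,-4,0,0,0,0],[0.6,-4,0,0,0,0],[0.6,-4,0,0,0,0],[0.6,-4,0,0,0,0],[0.6,-4,0,0,0,0],[0.6,-4,0,0,0,0],[0.6,-4,0,0,0,0],[0.6,-3.5,0,0,0,0],[0,0,0,0,0,0],[0,0,0,0,0,0]]

```text
t: 35.67
tool_pos: [0.6286, -0.1894, 0.2013]
orientation: [2.227, 2.216, 0.0]
force: [0.1, 0.0, 0.6]
opening: 0.0931
gripper_force: 0.0
```

arm_command:
  deltas:
    - [[0,0,0,0,0,0],[0,0,0,0,0,0]]

```text
t: 35.83
tool_pos: [0.6292, -0.1855, 0.2013]
orientation: [2.221, 2.222, 0.001]
force: [0.4, -0.5, 0.6]
opening: 0.093
gripper_force: 0.0
```

```bash
python3 - <<'E'
from h import *
im=eyes.read_camera("wrist"); cv2.imwrite("f5.png",im)
import pickle; pickle.dump(cam("wrist"),open("f5.pkl","wb"))
g=cv2.imread("g5.png")
a=cv2.resize(g[50:200,215:345],None,fx=3,fy=3,interpolation=2);b=cv2.resize(im[50:200,215:345],None,fx=3,fy=3,interpolation=2)
cv2.imwrite("pics/chk2.png",np.hstack([a,b])); print(monitor.read_state()["tool_pos"])
E
```

```text
[ 0.62934962 -0.18511521  0.20124312]
```

View pics/chk2.png

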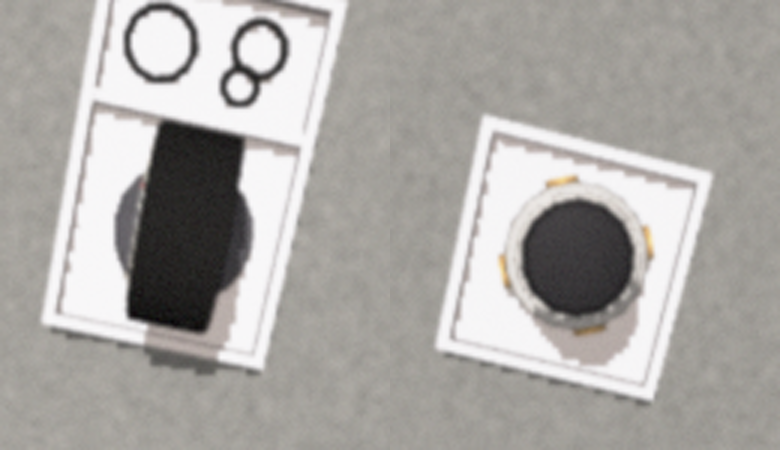

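Left image: the gauge is centred in the large compartment, foot at (183,228) against the centre near (178,235). Right image: the first stage is centred in the square tray, (577,255) against (575,258). I hand in.

```bash
python3 -c "
from plant import ticket; print(ticket.close_job())"
```

```text
the job is handed in; nothing more can be done
None
```

The job is handed in: the valve stands upright in the round dish (about 3 mm off centre), the first stage and the gauge stand centred in their trays, and I kept clear of the bottle, jar and beaker; about 36 s of the 117 s were used.

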